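# Swing the pill-sorting board home about its pivot pin

## Robot

A 6-joint arm with a two-finger parallel gripper is mounted at the origin on the work surface. World frame = base frame: x ahead of the robot, y to its left, z up, the work surface at z = 0. Lengths are in m, angles in rad, forces in N, time in s.
With the tool pointing down it reaches from about 0.25 to 0.85 m from the base axis. Payload 12.5 kg.
Tool frame: the origin (TCP) lies at the very end of the fingers, on their centre line; the grasp point (between the pads) lies 19 mm behind it; z points along the fingers, y is the direction in which the jaws open and shut (so a half turn about z gives the same grasp; the last joint's range is limited). The gripper opens to 93 mm and grips with 3 to 60 N. Pads are 15 mm wide; open, the fingers measure 128 mm over their backs; the gripper's body (75 mm by 188 mm) begins 65 mm behind the grasp point.
Start: joints at [1.228, 0.351, 1.652, -0, 1.139, -0.085], TCP at [0.14, 0.532, 0.219] pointing down, gripper open.
Joint ranges: [-2.75, 2.75], [-0.79, 2.1], [0.01, 2.65], [-1.57, 4.71], [0.07, 3.14], [-2.87, 2.87]. Speed limits (rad/s): [2.22, 2.22, 2.79, 3.14, 3.14, 3.14].

## Interface

Orientations are given as a 3x3 rotation matrix whose columns are the frame's x, y, z axes.
In Python, from workcell import env gives the robot as it stands.
- The arm moves only by the tool arm_command, never from a script. Its argument "rows" is one flat list of numbers, 4 for each row, row after row: the shift along the tool's x, y, z in cm, then the turn about the tool's z in degrees. A call has 1 to 20 rows; each row is the pose to reach, as a shift and turn from the pose commanded when the call began, along the tool's axes at that moment; what a row does not reach only later rows make up. A row lasts 1/12 s, in which the tool goes at most 41.7 mm and 7.16 degrees, less where a joint would pass 70% of its speed; a pose out of reach is approached as far as the arm can. A call with a gripper value outside its range is refused whole. "jaw" is the closure in counts, from 0 (fully open) to 255 (shut), set as the call begins (left out, the last holds). The fingers move at their own pace and stop on an object; "grip_force" is the grip in N (left out, the last holds). Time passes only in rows, so rows that repeat a pose let the fingers close. It gives the time, the measured TCP pose, the force and the opening at its end, in the units of the state.
- env.state(): the state, without advancing time (a new reading comes with each control period).
- env.get_image(name): name is "scene" or "top" or "wrist"; returns a dict with "pixels" (420x560x3 uint8, red, green, blue), "fx", "fy", "cx", "cy" (pixels), "camera_from_world" (4x4, takes a point from world to camera coordinates); the wrist camera has in their place "tool_from_camera" (4x4, takes a point from camera to tool coordinates, whose origin is the TCP and whose axes are the flange's). Camera axes: x right, y up, looking along -z (the intrinsics and any distortion apply to the point x, -y, -z); pixel columns grow to the right and rows downward; lengths in m; the calibration is good to about 2 mm. The wrist camera is an equidistant fisheye: a pixel r from the principal point sees the ray r / f radians off the axis. A picture is of the moment at which its call begins: read the wrist's pose just before it. There is no depth.
- env.sign_off(): hands the job in, once; it reports no verdict.
The state is a dict: "t": time; "joint_pos": joint angles; "qd": joint speeds; "joint_efforts": joint torques, N m; "tool_pos": TCP position; "orientation": TCP orientation; "wrist_force": force on the tool from outside, world axes, zero at the start; "moment": the same for the moment, N m; "finger_gap": finger opening in m.
Only numpy, scipy, OpenCV 4.12 (cv2) and the standard library are available. Lean on these libraries where they do the work, as an engineer would, in place of code of your own. Each camera call takes 0.05 s, during which the arm holds its last target.

## Task

Slide the flat blue pill-sorting board along the vanity on to the upright steel pin, slot first, until the pin reaches the bottom of the slot, and only then push its long edge so that it swings about the pin, past the sprung orange roller, until the roller snaps in behind its corner, and press it home against the black stop with about 12 N for a moment so that it beds down flush, still fully on the pin. Never press anywhere near 25 N, keep the board flat on the vanity all the time, and do not disturb the bottles, dish or magnifier.

Things in the scene. Friction and masses are not known exactly. Their poses are not given: they have to be found in the camera images.
- dock: fixture stuck to the vanity: pin, stop and sprung roller. Origin on the vanity surface on the pivot pin's axis; z up. The board's home heading is along its +x. Beyond the roller is a grey housing (36 x 40 mm, 22 mm tall, centred at x 208, y -48 mm). The thin metal strips on the vanity are flat (under 1 mm)
- pin (a point): point on the axis of the upright steel pin (12 mm diameter, 30 mm tall), 15 mm above the vanity
- stop: fixed black hard stop. Origin at the foot, on the vanity, of the middle of the face of the black stop block (50 mm long, 16 mm tall) that the board's +y long edge rests on when home; at x 110, y 50 mm in the fixture's frame; the block lies on the +y side of this face
- roller_rest (a point): axis of the orange roller at rest (16 mm diameter, 4 to 18 mm above the vanity; x 166.5, y -48 mm in the fixture's frame). A spring pushes it towards the pin; it yields up to 14 mm along the fixture's +x (2.8 N at rest, 0.35 N more per mm). The board's corners wedge it out about 7 mm, then it snaps back on the trailing corner and holds the board home
- board: loose flat blue board with eight pale flat wells, 195 x 100 x 10 mm, 0.2 to 0.4 kg, too wide to grip. Origin on its underside, at the pin's axis when fully on the pin. +x to its far end, z up. Covers x -25..170, y -50..50 mm; far corners cut by 15 mm 45-degree chamfers. Starts with its mouth towards the pin, up to 40 mm clear, turned 45 to 65 degrees clockwise (from above) from home
- board_seat (a point): point above the board's origin, half-way up its thickness (5 mm): where the pin's axis is when fully on. The slot runs along the board's centre line from its end at x = -25 mm: mouth 48 mm wide, tapering to 15 mm wide at x = -6 mm, round the pin to a flat bottom at x = +6 mm
- board_push (a point): middle of the edge stretch to push for the swing: on the board's -y long edge, 90 mm along x from its origin, 5 mm up. Fingers within 20 mm of it stay clear of the roller. Pushing here, the first rise in force (some 3 to 8 N) is the roller; then the board runs ahead, the force drops, and the last, steep rise (about 5 N per mm) is the stop. The roller alone holds the board on the stop with under 6 N
- board_end (a point): middle of the board's flat far end (70 mm wide between the chamfers), 5 mm up; 170 mm along x from its origin. Pushing here slides the board on to the pin; sliding friction is 1 to 4 N
- bottle0: closed amber pill bottle 44 mm diameter, 75 mm tall, on the lazy Susan; leave alone. Origin centre of its underside
- bottle1: closed green pill bottle 52 mm diameter, 85 mm tall, on the lazy Susan; leave alone. Origin centre of its underside
- bottle2: closed white pill bottle with a blue cap, 44 mm diameter, 70 mm tall, on the lazy Susan (white turntable 230 mm diameter, 20 mm high, bottles 65 mm from its axis); leave alone. Origin centre of its underside
- dish: white ceramic dish 110 mm diameter, 22 mm high, with a steel pill splitter in it (25 mm high); leave alone. Origin centre of its underside
- magnifier: black magnifier stand, base 90 mm diameter, lens 84 mm diameter held about 150 mm up, out to -x of its base by 72 mm; leave alone. Origin centre of its underside
There are look-alikes about, which are no part of the job. What is meant by the board is not red, and is the smaller of those in its own colour.

How it is judged:
By the outcome, as a careful person would: the job done as asked, in the order asked, and still so for the second after the job is handed in, with the robot touching nothing.
It also fails if it takes over 58 s, if anything falls off the work surface, if the arm or the gripper's body presses on something with over 40 N, if the wrist force passes 120 N, or if a joint passes its speed limit or range.

## Working session

There is one attempt and no reset: what is moved stays moved. The work goes in short steps, Python scripts to look and compute and a tool call to move; the robot and the scene stay as the last step left them, time stands still between calls to the robot, and variables do not carry over. Pictures are saved under pics/ and viewed, and the job is handed in when it is done.

Besides the shell and the picture viewer there is one more tool, called after ">>>" by a JSON object that holds its "fn" and its "kwargs". arm_command: Moves the arm, as the interface text tells. Its arguments: {"type":"object","properties":{"rows":{"type":"array","items":{"type":"number"}},"jaw":{"type":"number"},"grip_force":{"type":"number"}},"required":["rows"]}

```bash
mkdir -p pics; ls
python3 - <<'E'
from workcell import env
import cv2,numpy as np
s=env.state()
for k,v in s.items(): print(k,np.round(v,4).tolist())
for n in ("scene","top","wrist"):
    d=env.get_image(n); cv2.imwrite(f"pics/{n}0.png",d["pixels"][:,:,::-1])
    print(n,{k:np.round(v,4).tolist() for k,v in d.items() if k!="pixels"})
E
```

```text
pics
t 0.0
joint_pos [1.2284, 0.3512, 1.6524, -0.0, 1.1391, -0.0846]
qd [-0.0005, 0.0006, 0.0022, -0.0004, -0.0004, -0.0012]
joint_efforts [0.0002, -49.7323, -28.5249, 0.0699, 0.0257, -0.0001]
tool_pos [0.1401, 0.5315, 0.2181]
orientation [[-0.967, 0.2549, -0.0004], [0.2549, 0.967, -0.001], [0.0001, -0.0011, -1.0]]
wrist_force [-0.1595, 0.0212, 1.4978]
moment [0.0237, 0.0027, -0.0025]
finger_gap 0.0926
scene {'fx': 459.3376, 'fy': 459.3376, 'cx': 278.313, 'cy': 210.9287, 'camera_from_world': [[-0.4048, 0.9144, 0.0022, 0.1879], [-0.5467, -0.2439, 0.801, 0.2363], [0.733, 0.3231, 0.5986, -1.7524], [0.0, 0.0, 0.0, 1.0]]}
top {'fx': 453.0803, 'fy': 453.0803, 'cx': 273.6663, 'cy': 205.9396, 'camera_from_world': [[-0.0033, -0.9999, 0.013, 0.0101], [0.9992, -0.0028, 0.0391, -0.4838], [-0.039, 0.0131, 0.9992, -1.297], [0.0, 0.0, 0.0, 1.0]]}
wrist {'fx': 325.1923, 'fy': 325.1923, 'cx': 277.9946, 'cy': 204.5304, 'tool_from_camera': [[0.0009, 0.9576, 0.288, 0.0803], [1.0, -0.0011, 0.0005, -0.0008], [0.0008, 0.288, -0.9576, -0.1673], [0.0, 0.0, 0.0, 1.0]]}
```

View pics/scene0.png

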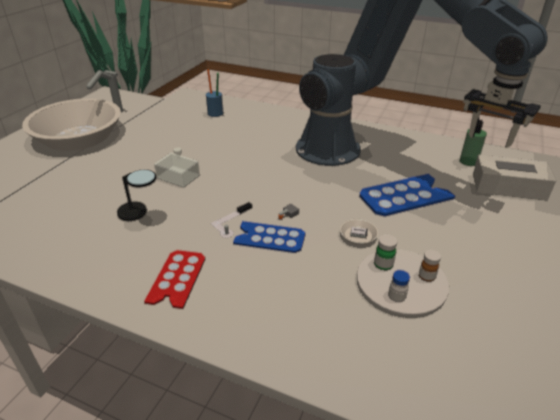

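View pics/top0.png

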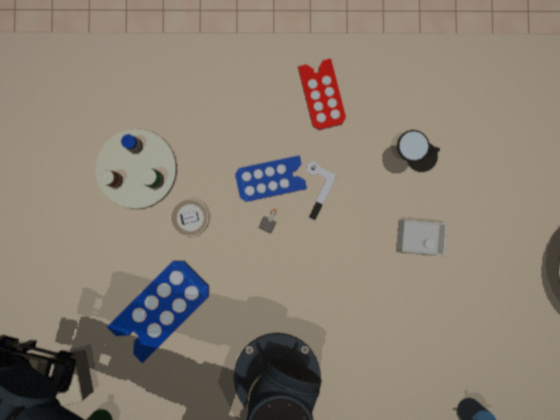

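View pics/wrist0.png

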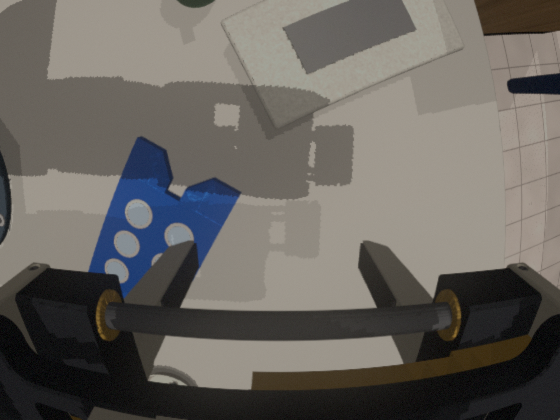

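Top view candidates for the board are small blue (271,179), large blue (160,310) and red (322,95). I choose the small blue one: it isn't red, it's the smaller of the two blue ones, and its mouth faces the pin at (312,168). I'll check that in a close crop.

```bash
cat > h.py <<'E'
from workcell import env
import cv2,numpy as np
def ray(d,u,v):
    M=np.array(d["camera_from_world"]);R=M[:3,:3];t=M[:3,3]
    c=-R.T@t; r=R.T@np.array([(u-d["cx"])/d["fx"],-(v-d["cy"])/d["fy"],-1]); return c,r
def onplane(d,u,v,z):
    c,r=ray(d,u,v); return (c+r*(z-c[2])/r[2])
def wray(d,s,u,v):
    T=np.array(d["tool_from_camera"]);R=np.array(s["orientation"]);p=np.array(s["tool_pos"])
    du,dv=u-d["cx"],v-d["cy"];r=np.hypot(du,dv);th=r/d["fx"]
    k=np.array([np.sin(th)*du/max(r,1e-9),-np.sin(th)*dv/max(r,1e-9),-np.cos(th)])
    return p+R@T[:3,3],R@T[:3,:3]@k
def wplane(d,s,u,v,z):
    c,r=wray(d,s,u,v); return c+r*(z-c[2])/r[2]
def wproj(d,s,P):
    T=np.array(d["tool_from_camera"]);R=np.array(s["orientation"]);p=np.array(s["tool_pos"])
    q=T[:3,:3].T@(R.T@(np.array(P)-p)-T[:3,3]); q=np.array([q[0],-q[1],-q[2]])
    rr=np.hypot(q[0],q[1]);th=np.arctan2(rr,q[2]);return d["cx"]+d["fx"]*th*q[0]/rr,d["cy"]+d["fx"]*th*q[1]/rr
def blue(px):
    h=cv2.cvtColor(px,cv2.COLOR_RGB2HSV); return cv2.inRange(h,(105,140,50),(130,255,255))
E
python3 - <<'E'
from h import *
d=env.get_image("top");px=d["pixels"]
cr=px[135:245,215:355];cv2.imwrite("pics/topcrop.png",cv2.resize(cr,None,fx=5.5,fy=5.5,interpolation=cv2.INTER_CUBIC)[:,:,::-1])
m=blue(px);cs,_=cv2.findContours(m,cv2.RETR_EXTERNAL,cv2.CHAIN_APPROX_NONE)
for c in cs:
    if cv2.contourArea(c)>300:
        print(cv2.contourArea(c),cv2.minAreaRect(c)); 
        print(cv2.approxPolyDP(c,2,True)[:,0].tolist())
for n,u,v,z in [("pin",312.5,167.5,.03),("susan",136,169,.02),("dish",190,218,.02),("roller",273,212,.018),("hous",267,225,.022),("end",240,187,.01),("mag",413,146,.15)]:
    print(n,onplane(d,u,v,z).round(4))
E
```

```text
4559.5 ((160.00001525878906, 309.0000305175781), (49.497474670410156, 100.40916442871094), 45.0)
[[184, 262], [172, 262], [108, 326], [116, 335], [128, 334], [132, 330], [138, 334], [134, 353], [141, 361], [207, 296], [207, 286]]
1932.5 ((269.9098205566406, 178.57164001464844), (32.807167053222656, 65.71733856201172), 78.11134338378906)
[[299, 158], [239, 169], [236, 177], [241, 197], [247, 200], [304, 188], [304, 181], [291, 175], [300, 163]]
pin [ 0.5924 -0.1022  0.03  ]
susan [0.5902 0.4019 0.02  ]
dish [0.4497 0.2474 0.02  ]
roller [0.4662 0.0107 0.018 ]
hous [0.4291 0.028  0.022 ]
end [0.5388 0.1056 0.01  ]
mag [ 0.6331 -0.3519  0.15  ]
```

View pics/topcrop.png

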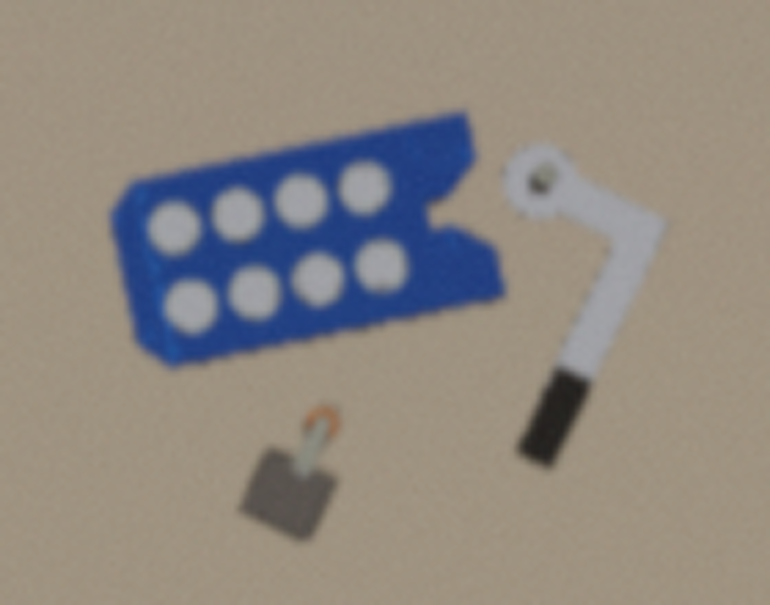

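>>> {"fn": "arm_command", "kwargs": {"rows": [-59.4,-56.7,-3,63,-59.4,-56.7,-3,63,-59.4,-56.7,-3,63,-59.4,-56.7,-3,63,-59.4,-56.7,-3,63,-59.4,-56.7,-3,63,-59.4,-56.7,-3,63,-59.4,-56.7,-3,63,-59.4,-56.7,-3,63,-59.4,-56.7,-3,63,-59.4,-56.7,-3,63,-59.4,-56.7,-3,63,-59.4,-56.7,-3,63,-59.4,-56.7,-3,63,-59.4,-56.7,-3,63,-59.4,-56.7,-3,63,-59.4,-56.7,-3,63,-59.4,-56.7,-3,63,-59.4,-56.7,-3,63,-59.4,-56.7,-3,63], "jaw": 150}}

```text
t: 1.87
tool_pos: [0.571, -0.1709, 0.2484]
orientation: [[-0.211, 0.978, 0.0], [0.978, 0.211, -0.0], [-0.0, -0.0, -1.0]]
wrist_force: [0.0, 0.4, 0.3]
finger_gap: 0.0384
```

```bash
cat > w.py <<'E'
from h import *
import sys
s=env.state();d=env.get_image("wrist");cv2.imwrite(f"pics/{sys.argv[1]}.png",d["pixels"][:,:,::-1])
np.save(sys.argv[1]+".npy",{"s":s,"d":d},allow_pickle=True)
print(s["t"],np.round(s["tool_pos"],4),np.round(s["orientation"],3).tolist(),s["finger_gap"],np.round(s["wrist_force"],2),np.round(s["joint_pos"],2))
m=blue(d["pixels"]);cs,_=cv2.findContours(m,cv2.RETR_EXTERNAL,cv2.CHAIN_APPROX_NONE)
for c in cs:
    if cv2.contourArea(c)>800:
        print(cv2.contourArea(c))
        for u,v in cv2.approxPolyDP(c,3,True)[:,0]: print(u,v,wplane(d,s,u,v,.01)[:2].round(4))
E
python3 w.py w1
```

```text
1.8667 [ 0.571  -0.1709  0.2484] [[-0.211, 0.978, 0.0], [0.978, 0.211, -0.0], [-0.0, -0.0, -1.0]] 0.038353510201389295 [0.05 0.35 0.34] [-0.37  0.41  1.49 -0.    1.24 -0.58]
4359.5
268 0 [0.5118 0.0429]
268 102 [ 0.54   -0.0867]
286 102 [ 0.5616 -0.0821]
298 89 [ 0.5725 -0.0629]
300 79 [ 0.5722 -0.0501]
311 79 [ 0.5853 -0.0469]
314 91 [ 0.5922 -0.0608]
324 103 [ 0.6076 -0.0725]
344 104 [ 0.6324 -0.0675]
345 1 [0.6055 0.0656]
333 0 [0.5905 0.0625]
336 14 [0.5979 0.0444]
328 20 [0.5898 0.0336]
337 33 [0.6043 0.0195]
336 40 [0.6049 0.0101]
328 46 [ 5.968e-01 -3.000e-04]
336 55 [ 0.609  -0.0092]
336 66 [ 0.612 -0.023]
330 72 [ 0.6063 -0.0325]
321 72 [ 0.5955 -0.0353]
311 59 [ 0.5799 -0.0221]
313 49 [ 0.5796 -0.0089]
320 45 [ 0.5869 -0.0016]
311 28 [0.5715 0.0175]
320 19 [0.5799 0.0322]
311 8 [0.566  0.0441]
312 0 [0.565  0.0554]
300 0 [0.5505 0.0516]
303 10 [0.5569 0.0389]
294 19 [0.5486 0.0243]
303 35 [0.5638 0.006 ]
294 45 [ 0.5558 -0.0093]
303 61 [ 0.5709 -0.0269]
291 72 [ 0.5595 -0.0439]
280 66 [ 0.5448 -0.0394]
276 55 [ 0.5371 -0.0267]
285 44 [ 0.5448 -0.0105]
279 38 [ 0.536  -0.0044]
277 25 [0.53   0.0118]
286 18 [0.5388 0.0234]
279 12 [0.5287 0.0295]
277 0 [0.5227 0.0452]
```

View pics/w1.png

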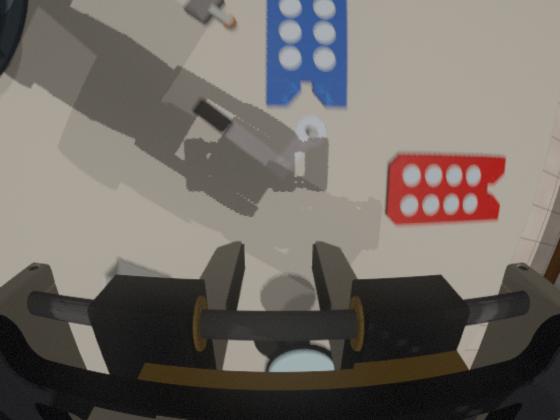

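The wrist view shows the small blue board's mouth end at rows 80–105 (cols 268–346). The pin ring is at (311,126), the stop at (213,115), the roller at (230,18). I'll shift to see the whole board.

>>> {"fn": "arm_command", "kwargs": {"rows": [6,0,-2,0,9,0,-2,0,9,0,-2,0,9,0,-2,0,9,0,-2,0]}}

```text
t: 2.33
tool_pos: [0.551, -0.0799, 0.2687]
orientation: [[-0.213, 0.977, 0.0], [0.977, 0.213, -0.0], [-0.0, 0.0, -1.0]]
wrist_force: [0.5, -0.4, 0.4]
finger_gap: 0.0384
```

```bash
python3 w.py w2 | head -30; python3 -c "
import cv2;i=cv2.imread('pics/w2.png');cv2.imwrite('pics/w2c.png',cv2.resize(i[0:240,130:450],None,fx=2.5,fy=2.5,interpolation=2))"
```

```text
2.3333 [ 0.551  -0.0799  0.2687] [[-0.213, 0.977, 0.0], [0.977, 0.213, -0.0], [-0.0, 0.0, -1.0]] 0.03835412589563125 [ 0.5  -0.42  0.36] [-0.23  0.32  1.57 -0.    1.25 -0.44]
8052.5
280 29 [0.5133 0.1034]
268 44 [0.5026 0.0799]
268 114 [ 0.5224 -0.0108]
279 120 [ 0.538  -0.0155]
294 118 [ 0.5564 -0.0087]
300 133 [ 0.5684 -0.0262]
290 143 [ 0.5586 -0.042 ]
268 130 [ 0.5268 -0.0314]
272 146 [ 0.5364 -0.0509]
269 149 [ 0.5334 -0.0557]
268 145 [ 0.531  -0.0507]
268 162 [ 0.5357 -0.0729]
275 164 [ 0.5453 -0.0736]
269 164 [ 0.5376 -0.0753]
268 169 [ 0.5377 -0.0822]
270 165 [ 0.5391 -0.0763]
274 169 [ 0.5455 -0.0805]
278 166 [ 0.5498 -0.0754]
277 172 [ 0.5502 -0.0836]
283 172 [ 0.558  -0.0819]
288 161 [ 0.5613 -0.066 ]
294 163 [ 0.5696 -0.0669]
303 143 [ 0.5752 -0.0382]
303 149 [ 0.577 -0.046]
306 138 [ 0.5776 -0.0309]
311 136 [ 0.5834 -0.0268]
311 122 [ 0.5792 -0.0088]
323 117 [0.593  0.0013]
```

View pics/w2c.png

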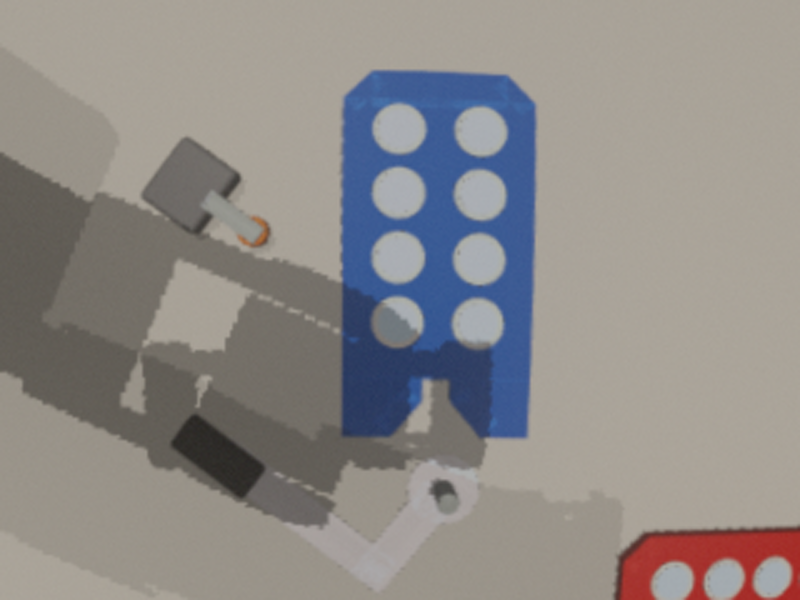

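Run:
```python
from h import *
o=np.load("w2.npy",allow_pickle=True).item();s,d=o["s"],o["d"]
f=lambda u,v,z:wplane(d,s,130+u/2.5,v/2.5,z)[:2]
B=[("endL",375,71,(170,35)),("endR",508,77,(170,-35)),("chL",344,97,(155,50)),("chR",535,104,(155,-50)),("mL",343,436,(-25,50)),("mR",526,437,(-25,-50))]
W=np.array([f(u,v,.01) for _,u,v,_ in B]);L=np.array([b[3] for b in B])/1000.
def fit(L,W):
    a=L-L.mean(0);b=W-W.mean(0);th=np.arctan2((a[:,0]*b[:,1]-a[:,1]*b[:,0]).sum(),(a*b).sum())
    R=np.array([[np.cos(th),-np.sin(th)],[np.sin(th),np.cos(th)]]);t=W.mean(0)-R@L.mean(0)
    return np.degrees(th),t,(L@R.T+t-W)
th,t,r=fit(L,W);print("board",th,t);print((r*1000).round(1))
F=[("pin",446,491,0.0,(0,0)),("st_out?",195,414,.016,None),("rol",255,232,.018,(166.5,-48)),("h1",187,139,.022,None),("h2",240,179,.022,None),("h3",195,232,.022,None),("h4",143,193,.022,None)]
for n,u,v,z,l in F: print(n,f(u,v,z).round(4))
st=np.mean([f(*p,.016) for p in [(195,414),(264,463),(242,497),(172,449)]],0);print("stop c",st, [f(*p,.016).round(4) for p in [(195,414),(264,463),(242,497),(172,449)]])
h=np.mean([f(*p,.022) for p in [(187,139),(240,179),(195,232),(143,193)]],0)
Lf=np.array([(0,0),(166.5,-48),(208,-48)])/1000;Wf=np.array([f(446,491,0),f(255,232,.018),h])
th,t,r=fit(Lf,Wf);print("dock",th,t);print((r*1000).round(1))
# from stop face & pin
R=np.array([[np.cos(np.radians(th)),-np.sin(np.radians(th))],[np.sin(np.radians(th)),np.cos(np.radians(th))]])
print("stop centre in dock",(R.T@(st-t)*1000).round(1))
# top cam
dt=env.get_image("top")
print("pin top",onplane(dt,313.4,167.7,.03),onplane(dt,312.9,167.6,0.0))
i=dt["pixels"][135:245,215:355];cv2.imwrite("pics/t2.png",cv2.resize(i,None,fx=5,fy=5)[:,:,::-1])
```

```text
board 101.83390037131663 [ 0.58135496 -0.05491523]
[[-0.9  0.1]
 [-0.1  0.8]
 [ 0.  -0.2]
 [ 0.8 -0. ]
 [-0.6 -0. ]
 [ 0.8 -0.6]]
pin [ 0.6007 -0.1099]
st_out? [ 0.4585 -0.0929]
rol [0.4719 0.0071]
h1 [0.4277 0.0486]
h2 [0.4593 0.0324]
h3 [0.442  0.0016]
h4 [0.4107 0.0173]
stop c [ 0.4747131  -0.11287373] [array([ 0.4585, -0.0929]), array([ 0.4998, -0.1116]), array([ 0.4914, -0.1327]), array([ 0.4491, -0.1143])]
dock 153.87103613950117 [ 0.60052197 -0.10965527]
[[-0.2  0.2]
 [ 0.2 -0.3]
 [-0.   0.1]]
stop centre in dock [111.5  58.3]
pin top [ 0.59183828 -0.10473065  0.03      ] [ 0.59584516 -0.10631875  0.        ]
```

Fitted from wrist view: pin at (0.6005,-0.1097), dock heading 153.9°, and board seat at (0.5814,-0.0549) with heading 101.8° (residuals under 1 mm). I'll go behind the board's far end with the fingers part-closed, so that two contacts push it.

>>> {"fn": "arm_command", "kwargs": {"rows": [4,0.7,0,0.5,8,1.4,0,0.5,12,2.1,0,0.5,16,2.8,1,0.5,20,3.4,2,0.5,21.8,3.7,4,0.5,21.8,3.7,8,0.5,21.8,3.7,12,0.5,21.8,3.7,16,0.5,21.8,3.7,20,0.5,21.8,3.7,23,0.5,21.8,3.7,25,0.5,21.8,3.7,26,0.5,21.8,3.7,26.4,0.5,21.8,3.7,26.4,0.5,21.8,3.7,26.4,0.5], "jaw": 187}}

```text
t: 3.77
tool_pos: [0.5418, 0.1408, 0.0057]
orientation: [[-0.203, 0.979, 0.002], [0.979, 0.203, 0.0], [-0.0, 0.002, -1.0]]
wrist_force: [-0.1, 0.6, 0.2]
finger_gap: 0.025
```

Run:
```python
from h import *
d=env.get_image("scene");i=d["pixels"][150:300,180:380];cv2.imwrite("pics/s1.png",cv2.resize(i,None,fx=4,fy=4,interpolation=2)[:,:,::-1])
s=env.state();print(s["t"],s["tool_pos"],s["wrist_force"],s["moment"],s["finger_gap"])
h=np.array(s["orientation"]);print(np.degrees(np.arctan2(h[1,0],h[0,0])), (np.array([.5814,-.0549])-s["tool_pos"][:2])@h[:2,:2])
```

```text
3.8167 [0.54192409 0.14092777 0.0059572 ] [-0.10951759  0.22338187  0.5085384 ] [ 0.00137646  0.04510514 -0.0362558 ] 0.024487848222766
101.7194284986767 [-0.19976386 -0.00112347]
```

View pics/s1.png

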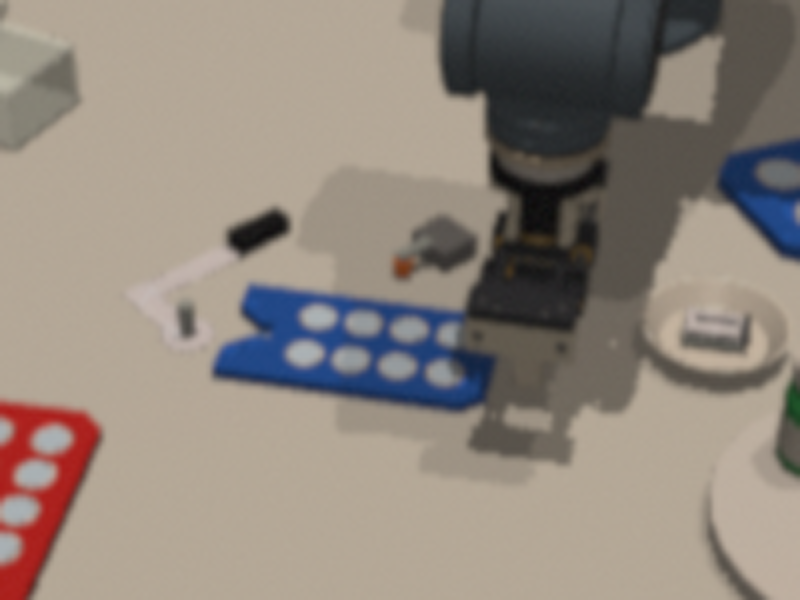

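>>> {"fn": "arm_command", "kwargs": {"rows": [-0.8,0,0.1,0,-1.5,0,0.2,0,-2,0,0.2,0,-2.3,0.03,0.2,0,-2.6,0.06,0.2,0,-3,0.1,0.2,0,-3.4,0.16,0.2,0,-3.8,0.21,0.2,0,-4.2,0.27,0.2,0,-4.6,0.33,0.2,0,-5,0.39,0.2,0,-5.4,0.45,0.2,0,-5.7,0.5,0.2,0,-6,0.55,0.2,0,-6.2,0.6,0.2,0,-6.2,0.6,0.2,0]}}

```text
t: 5.15
tool_pos: [0.5596, 0.0809, 0.0025]
orientation: [[-0.203, 0.979, 0.0], [0.979, 0.203, -0.0], [-0.0, -0.0, -1.0]]
wrist_force: [-0.3, -0.1, -0.7]
finger_gap: 0.025
```

```bash
python3 - <<'E'
from h import *
d=env.get_image("scene");i=d["pixels"][180:280,190:340];cv2.imwrite("pics/s2.png",cv2.resize(i,None,fx=5,fy=5,interpolation=2)[:,:,::-1])
d=env.get_image("top");i=d["pixels"][135:245,215:355];cv2.imwrite("pics/t3.png",cv2.resize(i,None,fx=5,fy=5,interpolation=2)[:,:,::-1])
s=env.state();print(s["t"],s["tool_pos"],s["wrist_force"],s["moment"],s["finger_gap"])
E
python3 w.py w3|head -1
```

```text
5.25 [0.55943949 0.08105787 0.00241927] [-0.49007837  0.16715758 -0.43305399] [-0.06155397  0.06758791  0.02063015] 0.024872794836101376
5.25 [0.5594 0.0811 0.0024] [[-0.203, 0.979, 0.0], [0.979, 0.203, -0.001], [-0.001, -0.0, -1.0]] 0.024872794836101376 [-0.49  0.17 -0.43] [ 0.06  0.68  1.74 -0.    0.72 -0.14]
```

View pics/s2.png

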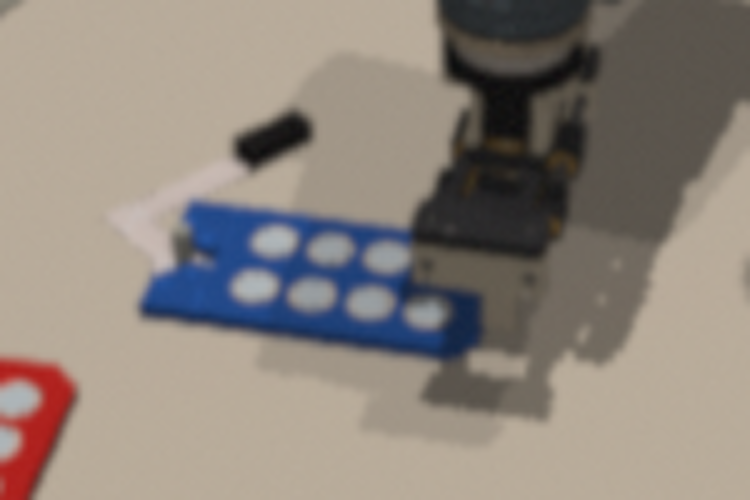

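View pics/t3.png

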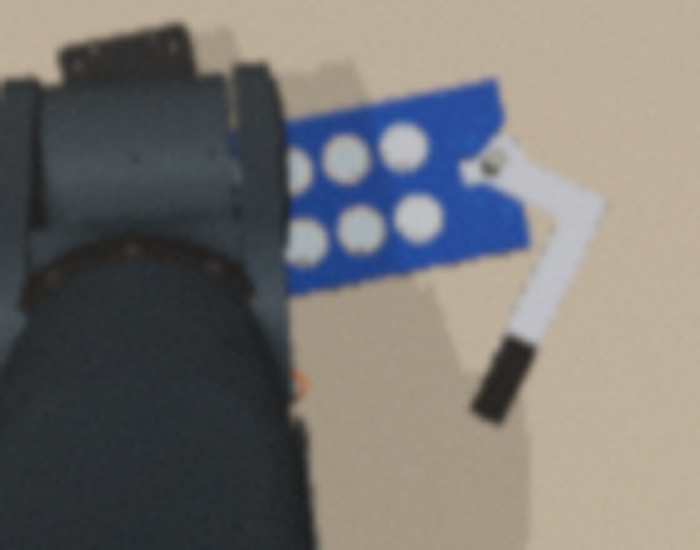

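View pics/w3.png

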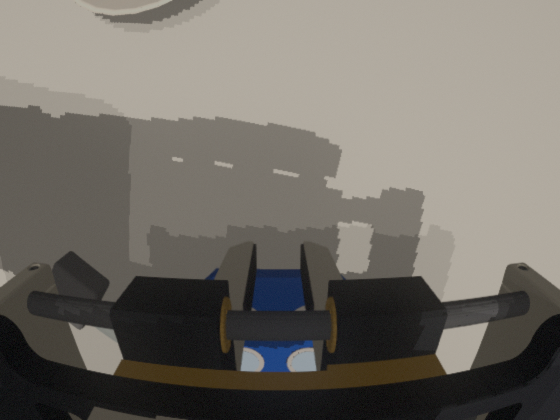

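The pin is inside the mouth, about 2 cm short of the bottom and roughly 2 mm off axis toward -y. I'll continue gently and lift 1 mm.

>>> {"fn": "arm_command", "kwargs": {"rows": [-0.2,0.03,-0.1,0,-0.5,0.08,-0.1,0,-0.8,0.13,-0.1,0,-1.1,0.16,-0.1,0,-1.3,0.16,-0.1,0,-1.5,0.16,-0.1,0,-1.6,0.16,-0.1,0,-1.6,0.16,-0.1,0]}}

```text
t: 5.97
tool_pos: [0.5637, 0.0679, 0.0036]
orientation: [[-0.202, 0.979, -0.001], [0.979, 0.202, 0.003], [0.003, -0.0, -1.0]]
wrist_force: [-2.3, 17.1, 0.6]
finger_gap: 0.0247
```

Run:
```python
from h import *
d=env.get_image("scene");i=d["pixels"][180:280,190:340];a=cv2.resize(i,None,fx=4,fy=4,interpolation=2)
d=env.get_image("top");i=d["pixels"][135:235,255:355];b=cv2.resize(i,None,fx=4,fy=4,interpolation=2)[:400,:200*2]
cv2.imwrite("pics/m4.png",np.hstack([a,b])[:,200:,::-1])
s=env.state();print(s["t"],s["tool_pos"],s["wrist_force"],s["moment"])
```

```text
6.0667 [0.56372385 0.06791596 0.00358147] [-3.09680942 16.83226118  0.42107534] [ 2.8871799   0.54395453 -0.00978344]
```

View pics/m4.png

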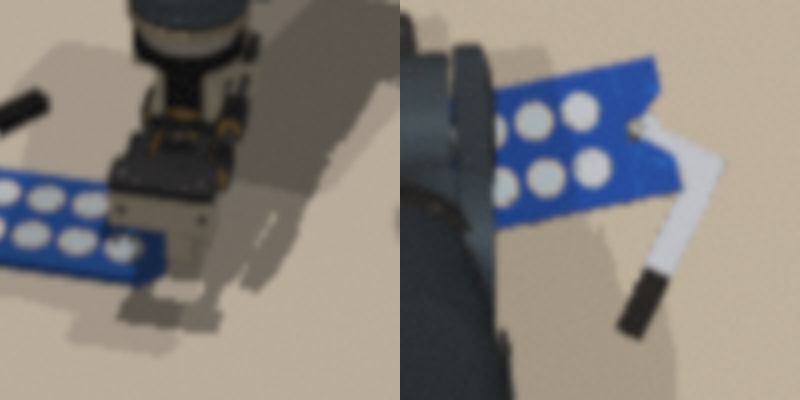

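17 N along the push direction: the pin is on something solid, apparently the slot bottom. I'll back off and verify from above.

>>> {"fn": "arm_command", "kwargs": {"rows": [0.5,0,0,0,2,0,0,0,2.5,0,-4,0,2.5,0,-8,0,2.5,0,-12,0,1,-1,-16,0,-3,-1,-18,0,-7,-2,-20,0,-11,-3,-22,0,-14,-3,-22,0,-14,-3,-22,0,-14,-3,-22,0]}}

```text
t: 7.07
tool_pos: [0.5634, -0.0791, 0.2241]
orientation: [[-0.2, 0.98, 0.001], [0.98, 0.2, -0.001], [-0.001, 0.001, -1.0]]
wrist_force: [0.2, 0.6, -1.0]
finger_gap: 0.0249
```

```bash
python3 w.py w5|head -1; python3 -c "
import cv2;i=cv2.imread('pics/w5.png');cv2.imwrite('pics/w5c.png',cv2.resize(i[0:240,130:450],None,fx=2.5,fy=2.5,interpolation=2))"
```

```text
7.0667 [ 0.5634 -0.0791  0.2241] [[-0.2, 0.98, 0.001], [0.98, 0.2, -0.001], [-0.001, 0.001, -1.0]] 0.02486254981868082 [ 0.24  0.56 -1.02] [-0.22  0.38  1.6  -0.    1.16 -0.42]
```

View pics/w5c.png

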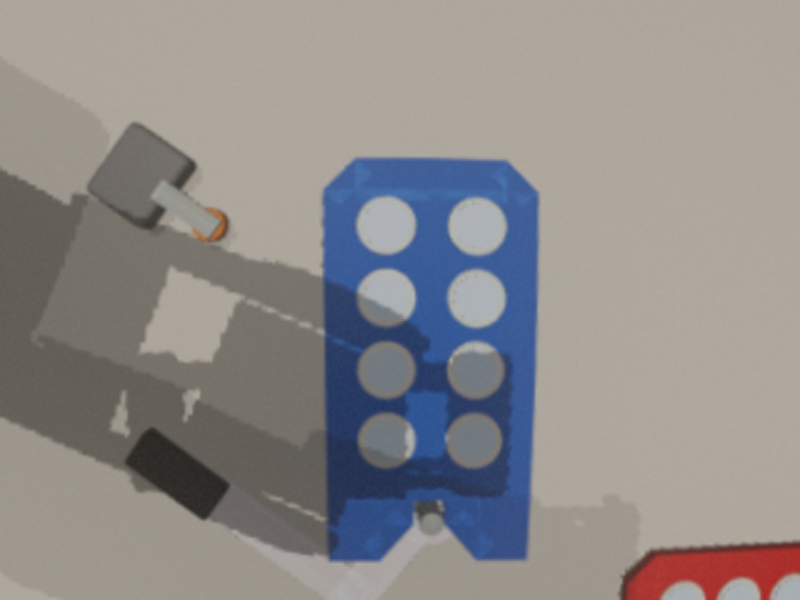

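```bash
cat >> h.py <<'E'
def fit(L,W):
    a=L-L.mean(0);b=W-W.mean(0);th=np.arctan2((a[:,0]*b[:,1]-a[:,1]*b[:,0]).sum(),(a*b).sum())
    R=np.array([[np.cos(th),-np.sin(th)],[np.sin(th),np.cos(th)]]);t=W.mean(0)-R@L.mean(0)
    return np.degrees(th),t,R,(L@R.T+t-W)
E
python3 - <<'E'
from h import *
o=np.load("w5.npy",allow_pickle=True).item();s,d=o["s"],o["d"]
f=lambda u,v,z:wplane(d,s,130+u/2.5,v/2.5,z)[:2]
W=np.array([f(*p,.01) for p in [(357,158),(508,162),(324,191),(539,194),(330,560),(527,559)]])
L=np.array([(170,35),(170,-35),(155,50),(155,-50),(-25,50),(-25,-50)])/1000.
th,t,R,r=fit(L,W);print(th,t,(r*1e3).round(1).tolist())
pin=f(431,522,.03);print("pin",pin,"in board mm",(R.T@(pin-t)*1e3).round(1))
h=np.mean([f(*p,.022) for p in [(135,123),(195,164),(151,228),(88,187)]],0)
th2,t2,R2,r2=fit(np.array([(0,0),(166.5,-48),(208,-48)])/1e3,np.array([pin,f(211,225,.018),h]));print("dock",th2,t2,(r2*1e3).round(1).tolist())
for ang in (th,):
  for c in [(90,-50),(90,-57.5),(90,-80)]:
    print(c,t2+R@np.array(c)/1e3)
E
```

```text
101.81617857865392 [ 0.59960282 -0.10846224] [[-0.1, -0.2], [-0.1, 0.4], [0.1, 0.3], [0.2, 0.2], [-0.3, -0.5], [0.2, -0.2]]
pin [ 0.59823779 -0.10726137] in board mm [1.5 1.1]
dock 153.77005779062824 [ 0.59960826 -0.1084848 ] [[1.4, -1.2], [-0.1, 0.5], [-1.3, 0.7]]
(90, -50) [ 0.63011922 -0.01015331]
(90, -57.5) [ 0.63746029 -0.00861752]
(90, -80) [ 0.65948351 -0.00401014]
```

Board origin and pin agree within about 1.5 mm, so it's fully on. Next is the pusher position at the -y long edge, fingers shut.

>>> {"fn": "arm_command", "kwargs": {"rows": [0.5,1,0,7,1,2,0,14,1.5,3,0,21,2,4,0,28,2.5,5,0,35,3,6,0,42,3.5,7,0,49,4,8,0,56,4.5,9,0,63,5,10,2,70,5.4,10.9,5,77,5.4,10.9,8,84,5.4,10.9,12,89.7,5.4,10.9,16,89.7,5.4,10.9,19,89.7,5.4,10.9,21,89.7,5.4,10.9,21.9,89.7,5.4,10.9,21.9,89.7,5.4,10.9,21.9,89.7], "jaw": 255}}

```text
t: 8.7
tool_pos: [0.6594, -0.0012, 0.0053]
orientation: [[0.978, 0.209, 0.001], [0.209, -0.978, -0.0], [0.0, 0.0, -1.0]]
wrist_force: [-0.3, 0.1, 1.1]
finger_gap: 0.0008
```

```bash
cat > st.py <<'E'
from h import *
import sys
s=env.state();R=np.array(s["orientation"]);P=np.array([.5997,-.1085])
a=np.degrees(np.arctan2(R[1,0],R[0,0]));
th=float(sys.argv[1]) if len(sys.argv)>1 else a+90
c,sn=np.cos(np.radians(th)),np.sin(np.radians(th));Rb=np.array([[c,-sn],[sn,c]])
print("t",round(s["t"],2),"tool",np.round(s["tool_pos"],4),"xang",round(a,2),"TCP in board@%.1f"%th,(Rb.T@(np.array(s["tool_pos"][:2])-P)*1e3).round(1),"Ftool",(R.T@np.array(s["wrist_force"])).round(2),"gap",round(s["finger_gap"],4),"m",np.round(s["moment"],2))
E
python3 st.py
python3 - <<'E'
from h import *
d=env.get_image("scene");i=d["pixels"][170:290,180:360];cv2.imwrite("pics/s6.png",cv2.resize(i,None,fx=4,fy=4,interpolation=2)[:,:,::-1])
E
```

```text
t 8.7 tool [ 0.6594 -0.0012  0.0053] xang 12.08 TCP in board@102.1 [ 92.4 -80.8] Ftool [-0.27 -0.2  -1.13] gap 0.0008 m [-0.05  0.15  0.03]
```

View pics/s6.png

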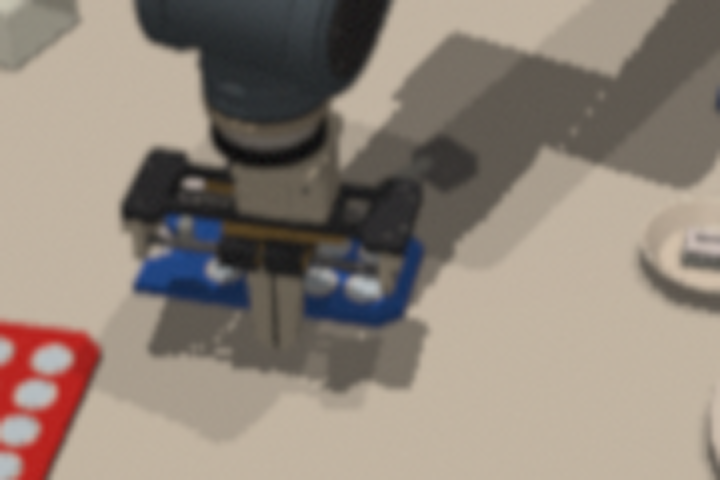

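```bash
cat > plan.py <<'E'
from h import *
import sys
s=env.state();R=np.array(s["orientation"])[:2,:2];p=np.array(s["tool_pos"][:2]);P=np.array([.5997,-.1085]);a0=np.degrees(np.arctan2(R[1,0],R[0,0]))
def row(phi,xb,yb):
    th=np.radians(101.8+phi);c,sn=np.cos(th),np.sin(th)
    w=P+np.array([[c,-sn],[sn,c]])@np.array([xb,yb])/1e3
    q=R.T@(w-p)*100; return [round(q[0],2),round(q[1],2),round(a0-(11.8+phi),1)]
for arg in sys.argv[1:]: print(arg,row(*map(float,arg.split(","))))
E
python3 plan.py 0,92,-75 0,92,-68 0,91.5,-61 0,91.5,-58 1,91,-57.5 3,91,-57.5 5,91,-57.5 7,91,-57.5 9,91,-57.5 11,91,-57.5 13,91,-57.5 15,91,-57.5 16,91,-57.5
```

```text
0,92,-75 [np.float64(-0.57), np.float64(0.05), np.float64(0.3)]
0,92,-68 [np.float64(-1.27), np.float64(0.04), np.float64(0.3)]
0,91.5,-61 [np.float64(-1.97), np.float64(0.09), np.float64(0.3)]
0,91.5,-58 [np.float64(-2.27), np.float64(0.09), np.float64(0.3)]
1,91,-57.5 [np.float64(-2.48), np.float64(0.04), np.float64(-0.7)]
3,91,-57.5 [np.float64(-2.8), np.float64(-0.15), np.float64(-2.7)]
5,91,-57.5 [np.float64(-3.13), np.float64(-0.33), np.float64(-4.7)]
7,91,-57.5 [np.float64(-3.47), np.float64(-0.5), np.float64(-6.7)]
9,91,-57.5 [np.float64(-3.81), np.float64(-0.65), np.float64(-8.7)]
11,91,-57.5 [np.float64(-4.16), np.float64(-0.8), np.float64(-10.7)]
13,91,-57.5 [np.float64(-4.51), np.float64(-0.93), np.float64(-12.7)]
15,91,-57.5 [np.float64(-4.87), np.float64(-1.05), np.float64(-14.7)]
16,91,-57.5 [np.float64(-5.05), np.float64(-1.11), np.float64(-15.7)]
```

>>> {"fn": "arm_command", "kwargs": {"rows": [-0.6,0.05,0.1,0.3,-1.3,0.05,0.1,0.3,-2,0.1,0.1,0.3,-2.3,0.1,0.1,0.3,-2.5,0.05,0.1,-0.7,-2.8,-0.15,0.1,-2.7,-3.1,-0.3,0.1,-4.7,-3.5,-0.5,0.1,-6.7,-3.8,-0.65,0.1,-8.7,-4.2,-0.8,0.1,-10.7,-4.5,-0.9,0.1,-12.7,-4.85,-1.05,0.1,-14.7,-5.05,-1.1,0.1,-15.7,-5.05,-1.1,0.1,-15.7]}}

```text
t: 9.92
tool_pos: [0.6077, -0.0016, 0.0042]
orientation: [[0.885, 0.466, 0.001], [0.466, -0.885, 0.0], [0.001, 0.001, -1.0]]
wrist_force: [2.5, 3.6, 2.4]
finger_gap: 0.0002
```

```bash
python3 st.py
python3 - <<'E'
from h import *
d=env.get_image("scene");i=d["pixels"][170:290,180:360];a=cv2.resize(i,None,fx=3,fy=3,interpolation=2)
d=env.get_image("top");i=d["pixels"][135:255,255:355];b=cv2.resize(i,None,fx=2.5,fy=3,interpolation=2)
cv2.imwrite("pics/m7.png",np.hstack([a,b])[:,:,::-1])
E
python3 plan.py 18,91,-57.5 20,91,-57.5 22,91,-57.5 24,91,-57.5 26,91,-57.5 28,91,-57.5 30,91,-57.5 32,91,-57.5 34,91,-57.5 36,91,-57.5  38,91,-57.5 40,91,-57.5
```

```text
t 9.92 tool [ 0.6077 -0.0016  0.0042] xang 27.79 TCP in board@117.8 [ 90.8 -56.9] Ftool [ 3.93 -1.99 -2.36] gap 0.0002 m [ 0.51 -0.35  0.03]
18,91,-57.5 [np.float64(-0.27), np.float64(-0.23), np.float64(-2.1)]
20,91,-57.5 [np.float64(-0.59), np.float64(-0.41), np.float64(-4.1)]
22,91,-57.5 [np.float64(-0.93), np.float64(-0.58), np.float64(-6.1)]
24,91,-57.5 [np.float64(-1.27), np.float64(-0.74), np.float64(-8.1)]
26,91,-57.5 [np.float64(-1.61), np.float64(-0.89), np.float64(-10.1)]
28,91,-57.5 [np.float64(-1.96), np.float64(-1.03), np.float64(-12.1)]
30,91,-57.5 [np.float64(-2.32), np.float64(-1.15), np.float64(-14.1)]
32,91,-57.5 [np.float64(-2.68), np.float64(-1.26), np.float64(-16.1)]
34,91,-57.5 [np.float64(-3.04), np.float64(-1.36), np.float64(-18.1)]
36,91,-57.5 [np.float64(-3.41), np.float64(-1.44), np.float64(-20.1)]
38,91,-57.5 [np.float64(-3.77), np.float64(-1.52), np.float64(-22.1)]
40,91,-57.5 [np.float64(-4.15), np.float64(-1.58), np.float64(-24.1)]
```

View pics/m7.png

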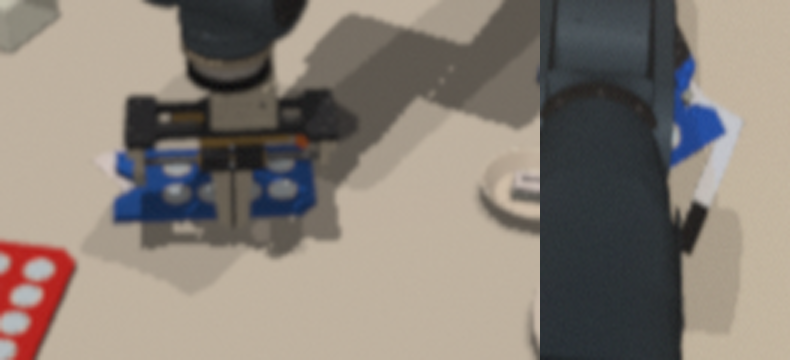

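>>> {"fn": "arm_command", "kwargs": {"rows": [-0.25,-0.2,0,-2,-0.6,-0.4,0,-4,-0.95,-0.55,0,-6,-1.25,-0.7,0,-8,-1.6,-0.85,0,-10,-1.95,-1,0,-12,-2.3,-1.1,0,-14,-2.3,-1.1,0,-14]}}

```text
t: 10.68
tool_pos: [0.5816, -0.0025, 0.0038]
orientation: [[0.745, 0.667, -0.0], [0.667, -0.745, 0.0], [0.0, -0.0, -1.0]]
wrist_force: [1.8, 3.9, 2.1]
finger_gap: 0.0007
```

```bash
python3 st.py; 
python3 plan.py 32,91,-57.5 34,91,-57.5 36,91,-57.5 38,91,-57.5 40,91,-57.5 42,91,-57.5 44,91,-57.5
```

```text
t 10.68 tool [ 0.5816 -0.0025  0.0038] xang 41.81 TCP in board@131.8 [ 91.  -57.2] Ftool [ 3.97 -1.69 -2.07] gap 0.0007 m [ 0.59 -0.11  0.01]
32,91,-57.5 [np.float64(-0.29), np.float64(-0.19), np.float64(-2.0)]
34,91,-57.5 [np.float64(-0.62), np.float64(-0.37), np.float64(-4.0)]
36,91,-57.5 [np.float64(-0.95), np.float64(-0.55), np.float64(-6.0)]
38,91,-57.5 [np.float64(-1.29), np.float64(-0.71), np.float64(-8.0)]
40,91,-57.5 [np.float64(-1.63), np.float64(-0.86), np.float64(-10.0)]
42,91,-57.5 [np.float64(-1.98), np.float64(-0.99), np.float64(-12.0)]
44,91,-57.5 [np.float64(-2.34), np.float64(-1.12), np.float64(-14.0)]
```

>>> {"fn": "arm_command", "kwargs": {"rows": [-0.3,-0.2,0,-2,-0.6,-0.35,0,-4,-0.95,-0.55,0,-6,-1.3,-0.7,0,-8,-1.65,-0.85,0,-10,-1.65,-0.85,0,-10]}}

```text
t: 11.18
tool_pos: [0.5634, -0.0068, 0.0037]
orientation: [[0.618, 0.786, -0.001], [0.786, -0.618, 0.001], [0.0, -0.001, -1.0]]
wrist_force: [0.1, 7.4, 4.2]
finger_gap: 0.0005
```

```bash
python3 st.py
python3 - <<'E'
from h import *
d=env.get_image("scene");i=d["pixels"][160:280,180:360];a=cv2.resize(i,None,fx=4,fy=4,interpolation=2)
cv2.imwrite("pics/m8.png",a[:,:,::-1])
E
python3 plan.py 41,91,-57.5 42,91,-57.5 43,91,-57.5 44,91,-57.5 45,91,-57.5 46,91,-57.5
```

```text
t 11.18 tool [ 0.5634 -0.0068  0.0037] xang 51.8 TCP in board@141.8 [ 91.4 -57.5] Ftool [ 5.9  -4.46 -4.21] gap 0.0005 m [1.21 0.07 0.04]
41,91,-57.5 [np.float64(-0.16), np.float64(-0.07), np.float64(-1.1)]
42,91,-57.5 [np.float64(-0.32), np.float64(-0.16), np.float64(-2.1)]
43,91,-57.5 [np.float64(-0.48), np.float64(-0.26), np.float64(-3.1)]
44,91,-57.5 [np.float64(-0.65), np.float64(-0.35), np.float64(-4.1)]
45,91,-57.5 [np.float64(-0.81), np.float64(-0.43), np.float64(-5.1)]
46,91,-57.5 [np.float64(-0.98), np.float64(-0.52), np.float64(-6.1)]
```

View pics/m8.png

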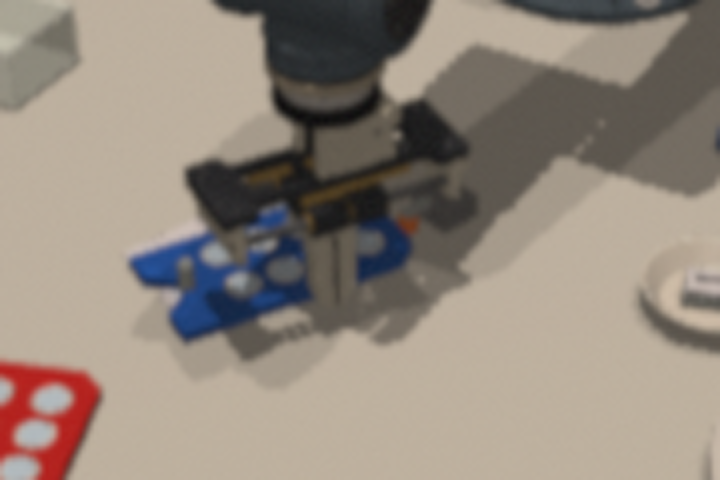

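>>> {"fn": "arm_command", "kwargs": {"rows": [-0.15,-0.07,0,-1,-0.3,-0.16,0,-2,-0.5,-0.25,0,-3,-0.65,-0.35,0,-4,-0.65,-0.35,0,-4]}}

```text
t: 11.65
tool_pos: [0.5567, -0.0094, 0.0036]
orientation: [[0.563, 0.826, -0.001], [0.826, -0.563, 0.001], [0.0, -0.002, -1.0]]
wrist_force: [0.3, 10.7, 4.6]
finger_gap: 0.0004
```

```bash
python3 st.py; 
python3 plan.py 45,91,-57.5 46,91,-57.5 47,91,-57.5 48,91,-57.5 49,91,-57.5
```

```text
t 11.65 tool [ 0.5567 -0.0094  0.0036] xang 55.73 TCP in board@145.7 [ 91.4 -57.7] Ftool [ 9.02 -5.81 -4.55] gap 0.0004 m [ 1.79  0.06 -0.02]
45,91,-57.5 [np.float64(-0.19), np.float64(-0.07), np.float64(-1.1)]
46,91,-57.5 [np.float64(-0.35), np.float64(-0.16), np.float64(-2.1)]
47,91,-57.5 [np.float64(-0.51), np.float64(-0.26), np.float64(-3.1)]
48,91,-57.5 [np.float64(-0.68), np.float64(-0.35), np.float64(-4.1)]
49,91,-57.5 [np.float64(-0.84), np.float64(-0.43), np.float64(-5.1)]
```

>>> {"fn": "arm_command", "kwargs": {"rows": [-0.1,-0.1,0,-1,-0.25,-0.18,0,-2,-0.25,-0.18,0,-2]}}

```text
t: 11.9
tool_pos: [0.5539, -0.0106, 0.0036]
orientation: [[0.534, 0.846, -0.001], [0.846, -0.534, 0.001], [0.0, -0.001, -1.0]]
wrist_force: [0.6, 9.0, 4.1]
finger_gap: 0.0007
```

```bash
python3 st.py
python3 - <<'E'
from h import *
d=env.get_image("scene");i=d["pixels"][160:280,180:360];a=cv2.resize(i,None,fx=4,fy=4,interpolation=2)
cv2.imwrite("pics/m9.png",a[:,:,::-1])
E
python3 plan.py 46,91,-57.5 47,91,-57.5 48,91,-57.5 49,91,-57.5
```

```text
t 11.9 tool [ 0.5539 -0.0106  0.0036] xang 57.74 TCP in board@147.7 [ 91.  -58.3] Ftool [ 7.91 -4.34 -4.08] gap 0.0007 m [ 1.5  -0.01 -0.03]
46,91,-57.5 [np.float64(-0.09), np.float64(-0.01), np.float64(-0.1)]
47,91,-57.5 [np.float64(-0.25), np.float64(-0.11), np.float64(-1.1)]
48,91,-57.5 [np.float64(-0.41), np.float64(-0.21), np.float64(-2.1)]
49,91,-57.5 [np.float64(-0.58), np.float64(-0.3), np.float64(-3.1)]
```

View pics/m9.png

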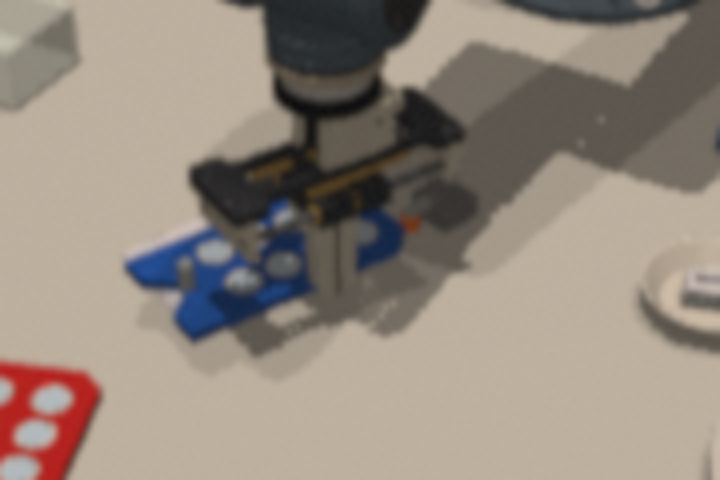

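>>> {"fn": "arm_command", "kwargs": {"rows": [-0.16,-0.1,0,-1,-0.32,-0.2,0,-2,-0.32,-0.2,0,-2]}}

```text
t: 12.2
tool_pos: [0.5501, -0.0129, 0.0033]
orientation: [[0.504, 0.864, -0.002], [0.864, -0.504, 0.0], [-0.001, -0.002, -1.0]]
wrist_force: [-0.7, -0.6, -0.6]
finger_gap: 0.0005
```

```bash
python3 st.py; 
python3 plan.py 48,91,-57.5 49,91,-57.5 50,91,-57.5 51,91,-57.5
```

```text
t 12.2 tool [ 0.5501 -0.0129  0.0033] xang 59.77 TCP in board@149.8 [ 91.  -57.6] Ftool [-0.85 -0.35  0.56] gap 0.0005 m [-0.08  0.06  0.01]
48,91,-57.5 [np.float64(-0.01), np.float64(-0.0), np.float64(-0.0)]
49,91,-57.5 [np.float64(-0.17), np.float64(-0.1), np.float64(-1.0)]
50,91,-57.5 [np.float64(-0.33), np.float64(-0.2), np.float64(-2.0)]
51,91,-57.5 [np.float64(-0.5), np.float64(-0.29), np.float64(-3.0)]
```

The force dropped to about 0, so the roller has snapped in and the board ran ahead. I'll approach the stop in small steps.

>>> {"fn": "arm_command", "kwargs": {"rows": [-0.16,-0.1,0,-1,-0.32,-0.2,0,-2,-0.32,-0.2,0,-2]}}

```text
t: 12.45
tool_pos: [0.5469, -0.0151, 0.0034]
orientation: [[0.473, 0.881, -0.001], [0.881, -0.473, -0.0], [-0.001, -0.001, -1.0]]
wrist_force: [0.4, 0.1, -0.5]
finger_gap: 0.0005
```

```bash
python3 st.py
python3 - <<'E'
from h import *
d=env.get_image("scene");i=d["pixels"][160:280,180:360];a=cv2.resize(i,None,fx=4,fy=4,interpolation=2)
cv2.imwrite("pics/m10.png",a[:,:,::-1])
E
python3 plan.py  51,91,-57.5 52,91,-57.5
```

```text
t 12.45 tool [ 0.5469 -0.0151  0.0034] xang 61.79 TCP in board@151.8 [ 90.7 -57.3] Ftool [0.28 0.31 0.48] gap 0.0005 m [-0.02  0.06  0.03]
51,91,-57.5 [np.float64(-0.16), np.float64(-0.15), np.float64(-1.1)]
52,91,-57.5 [np.float64(-0.32), np.float64(-0.24), np.float64(-2.1)]
```

View pics/m10.png

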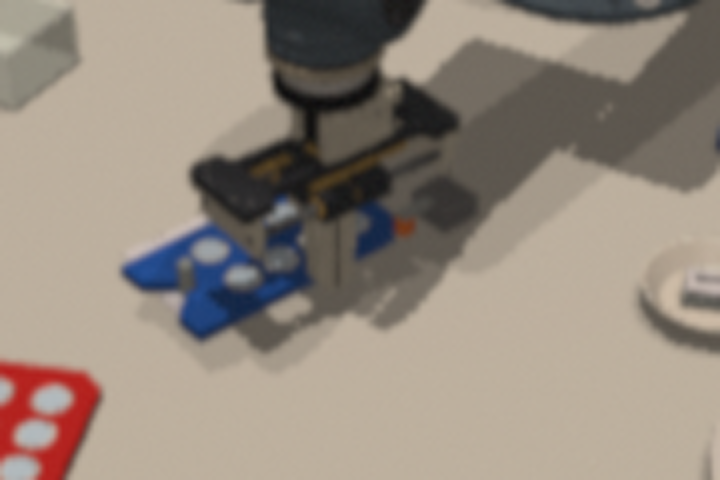

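>>> {"fn": "arm_command", "kwargs": {"rows": [-0.16,-0.1,-0.1,-1,-0.28,-0.15,-0.1,-2,-0.28,-0.15,-0.1,-2]}}

```text
t: 12.75
tool_pos: [0.5458, -0.0158, 0.0048]
orientation: [[0.442, 0.897, 0.003], [0.897, -0.442, 0.001], [0.002, 0.002, -1.0]]
wrist_force: [6.2, 7.8, -4.3]
finger_gap: 0.0003
```

```bash
python3 st.py
```

```text
t 12.75 tool [ 0.5458 -0.0158  0.0048] xang 63.8 TCP in board@153.8 [ 89.2 -59.4] Ftool [9.77 2.1  4.28] gap 0.0003 m [ 1.42 -0.91  0.01]
```

>>> {"fn": "arm_command", "kwargs": {"rows": [0,0.05,0.1,0,-0.03,0.07,0.1,0,-0.03,0.07,0.1,0]}}

```text
t: 13.0
tool_pos: [0.5461, -0.0161, 0.004]
orientation: [[0.442, 0.897, 0.002], [0.897, -0.442, 0.001], [0.002, 0.001, -1.0]]
wrist_force: [3.0, 10.7, 1.5]
finger_gap: 0.0003
```

```bash
python3 st.py;python3 - <<'E'
from h import *
d=env.get_image("scene");i=d["pixels"][160:280,180:360];a=cv2.resize(i,None,fx=4,fy=4,interpolation=2)
cv2.imwrite("pics/m11.png",a[:,:,::-1])
E
```

```text
t 13.0 tool [ 0.5461 -0.0161  0.004 ] xang 63.74 TCP in board@153.7 [ 88.9 -59.2] Ftool [10.96 -2.05 -1.47] gap 0.0003 m [ 1.86 -0.56 -0.01]
```

View pics/m11.png

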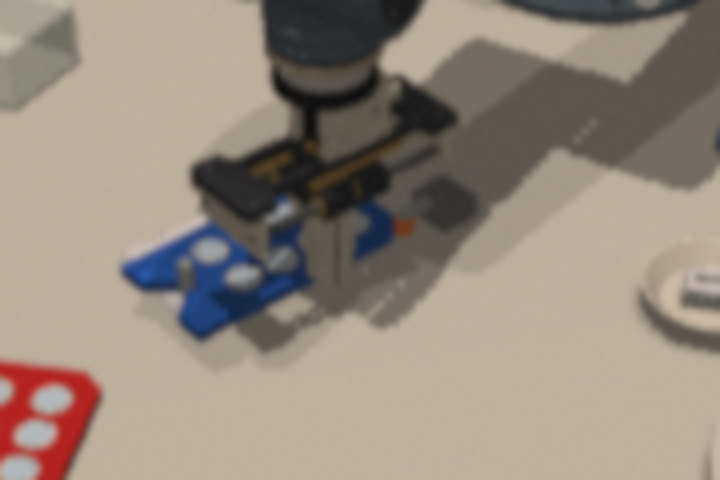

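>>> {"fn": "arm_command", "kwargs": {"rows": [-0.03,0,0,0,-0.03,0,0,0,-0.03,0,0,0,-0.03,0,0,0,-0.03,0,0,0,-0.03,0,0,0]}}

```text
t: 13.55
tool_pos: [0.5461, -0.0161, 0.004]
orientation: [[0.442, 0.897, 0.002], [0.897, -0.442, 0.002], [0.002, 0.001, -1.0]]
wrist_force: [3.3, 13.1, 0.3]
finger_gap: 0.0007
```

```bash
python3 st.py
```

```text
t 13.55 tool [ 0.5461 -0.0161  0.004 ] xang 63.74 TCP in board@153.7 [ 88.9 -59.2] Ftool [13.18 -2.81 -0.32] gap 0.0007 m [ 2.26 -0.65 -0.01]
```

>>> {"fn": "arm_command", "kwargs": {"rows": [0.1,0,0,0,0.3,0,0,0,0.8,0,0,0,2,0,0,0,3,0,-2,0,3,0,-6,0,3,0,-10,0,1,0,-14,0,-3,0,-18,0,-7,0,-21,0,-11,0,-22,0,-13,0,-22,0,-13,0,-22,0,-13,0,-22,0]}}

```text
t: 14.72
tool_pos: [0.4876, -0.135, 0.2244]
orientation: [[0.445, 0.895, 0.001], [0.895, -0.445, -0.001], [0.0, 0.001, -1.0]]
wrist_force: [0.2, 0.5, 0.4]
finger_gap: 0.0008
```

```bash
python3 st.py 153.8; python3 w.py w12|head -1; python3 -c "
import cv2;i=cv2.imread('pics/w12.png');cv2.imwrite('pics/w12c.png',cv2.resize(i[0:240,130:450],None,fx=2.5,fy=2.5,interpolation=2))"
```

```text
t 14.72 tool [ 0.4876 -0.135   0.2244] xang 63.57 TCP in board@153.8 [88.9 73.3] Ftool [ 0.52 -0.05 -0.37] gap 0.0008 m [-0.04  0.04  0.01]
14.7167 [ 0.4876 -0.135   0.2244] [[0.445, 0.895, 0.001], [0.895, -0.445, -0.001], [0.0, 0.001, -1.0]] 0.0008256907880102915 [0.19 0.49 0.37] [-0.36  0.26  1.76 -0.    1.12  0.1 ]
```

View pics/w12c.png

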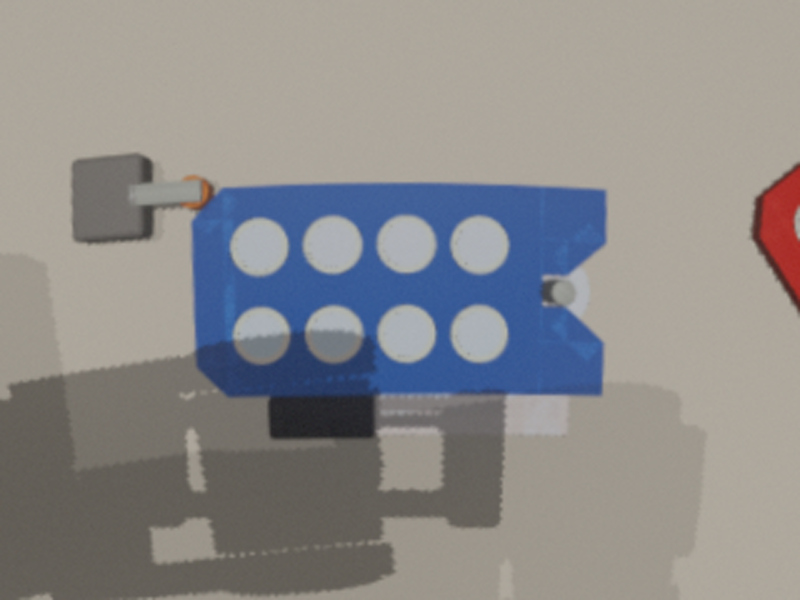

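```bash
python3 - <<'E'
from h import *
o=np.load("w12.npy",allow_pickle=True).item();s,d=o["s"],o["d"]
f=lambda u,v,z:wplane(d,s,130+u/2.5,v/2.5,z)[:2]
W=np.array([f(*p,.01) for p in [(192,222),(222,188),(196,366),(228,396),(606,190),(602,395)]])
L=np.array([(170,-35),(155,-50),(170,35),(155,50),(-25,-50),(-25,50)])/1000.
th,t,R,r=fit(L,W);print(th,t,(r*1e3).round(1).tolist())
B=lambda p:(R.T@(p-t)*1e3).round(1)
print("pin",B(f(563,293,.03)),"roller",B(f(196,191,.018)),"stop outer corners",B(f(270,438,.016)),B(f(375,437,.016)),"board edge near stop",B(f(270,396,.016)),B(f(375,395,.016)))
h=np.mean([f(*p,.022) for p in [(73,161),(150,154),(153,234),(74,242)]],0);print("housing",B(h))
E
python3 - <<'E'
from h import *
d=env.get_image("top");i=d["pixels"][120:260,90:460];cv2.imwrite("pics/t12.png",cv2.resize(i,None,fx=2,fy=2)[:,:,::-1])
d=env.get_image("scene");cv2.imwrite("pics/s12.png",d["pixels"][:,:,::-1])
E
```

```text
154.15482274288306 [ 0.59870641 -0.10831175] [[0.2, 0.7], [0.3, 0.1], [0.0, -0.5], [0.0, -0.5], [-0.1, 0.2], [-0.5, 0.0]]
pin [0.5 0.5] roller [166.  -48.2] stop outer corners [134.9  69.2] [85.3 69.4] board edge near stop [134.2  49.1] [85.1 49.4]
housing [205.4 -47.9]
```

View pics/s12.png

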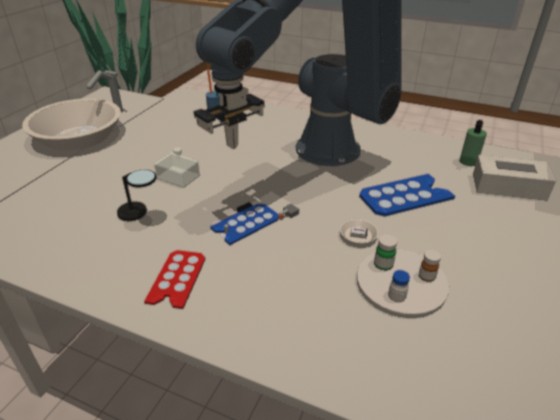

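Last checks, all in the board's frame:
- **Pin:** (0.5, 0.5) mm.
- **Roller:** (166.0, -48.2) mm, against 166.5, -48 at rest.
- **Stop:** its face lies on the board's +y edge.

The other objects look untouched, so I'm handing in.

```bash
python3 -c "
from workcell import env
print(env.sign_off())"
```

```text
the job is handed in; nothing more can be done
None
```

The job is done and handed in at about 15 s of the 58 s allowed. The blue board is fully on the pin, swung home with the roller snapped in behind its corner, and bedded against the stop.

**What I did**
- I pushed the far end with two fingers until the pin reached the slot bottom, and confirmed that from above before swinging.
- I then swung the board about the pin by its long edge. The roller took about 9 N along the push, slightly above the expected 3 to 8 N, then the force dropped to about 0 as it snapped in.
- I pressed the board on the stop at 11 to 13 N for about half a second and withdrew clear.

**Last checks**
- In the final wrist view, the pin is within about 0.7 mm of the board's origin.
- The roller is at (166.0, -48.2) mm in the board's frame, against (166.5, -48) mm at rest, and the board's +y edge is flush on the stop face.
- The last scene view shows the bottles, dish and magnifier apparently unmoved.

**Things that did not go or agree perfectly**
- The slot-bottom push read about 17 N, more than I wanted but under 25 N.
- Just before the final press, raising the fingers 1 mm pulled up on the board edge with about 4 N for about a quarter of a second. I lowered them at once, but I have no direct measurement that the edge stayed down in that moment.
- The top camera put the pin about 5 mm from the wrist camera's estimate. I relied on the wrist camera.

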